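# Fit the rotor on the mini-centrifuge and shut its lid

## Robot

A 7-joint arm with a two-finger parallel gripper is mounted at the origin on a cart in front of the work surface, level with it; the furniture and walls round the work are solid. World frame = base frame: x ahead of the robot, y to its left, z up, the work surface at z = 0. Lengths are in m, angles in rad, forces in N, time in s.
With the tool pointing down it reaches from about 0.35 to 0.9 m from the base axis. Payload 8.1 kg.
Tool frame: the origin (TCP) lies midway between the tips of the shut fingers; the grasp point (between the pads) lies arm.grasp_offset behind it (arm.grasp_offset is the distance from the TCP to the grasp point, in m); z points along the fingers, y is the line along which they close (so a half turn about z gives the same grasp; the last joint's range is limited). The gripper opens to 92 mm and grips with 3 to 60 N. Pads are 19 mm wide; open, the fingers measure 130 mm over their backs; the gripper's body (75 mm by 190 mm) begins 47 mm behind the grasp point.
Start: joints at [-1.452, 0.434, 0.025, 1.573, -0.012, 1.134, -0.075], TCP at [0.138, 0.61, 0.227] pointing down, gripper open.
Joint ranges: [-2.62, 2.62], [-0.44, 2.09], [-1.27, 1.32], [0.08, 2.57], [-1.32, 4.46], [0.12, 2], [-2.74, 2.74]. Speed limits (rad/s): [2.22, 2.22, 3.01, 3.01, 3.14, 3.14, 3.14].

## Interface

Orientations are given as a rotation vector (axis times angle).
In Python, from cell import observe, imaging, arm gives the robot as it stands.
- The arm moves only by the tool apply_moves, never from a script. Its argument "commands" is a list of rows, each a list of 5 numbers: the opening in per cent of the stroke, from 0 (shut) to 100 (fully open), then the shift along the world's x, y, z in units of 0.06 m (1.0 is 0.06 m), then the turn about the world's z in units of 0.5 rad (1.0 is 0.5 rad). A call has 1 to 12 rows; each row shifts and turns the commanded pose from where the row before left it; what a row does not reach is not made up. A row lasts 1/8 s, in which the tool goes at most 62.5 mm and 10.7 degrees, less where a joint would pass 70% of its speed; a pose out of reach is approached as far as the arm can. A call with a number of a shift or a turn outside -1 to 1 is refused whole. A call with a gripper value outside its range is refused whole. The fingers move at their own pace and stop on an object; "newtons" is the grip in N (left out, the last holds). Time passes only in rows, so rows that do not move let the fingers close. It gives the time, the measured TCP pose, the force, the opening and the grip force at its end, in the units of the state.
- observe(): the state, without advancing time (a new reading comes with each control period).
- imaging.get_image(name): name is "scene" or "top" or "wrist"; returns (picture, depth): 480x640x3 uint8, red, green, blue; 480x640 float32, m along the optical axis (not along the pixel's ray), 0 where there is no reading.
- imaging.camera_params(name): a dict with "camera_matrix" (3x3 intrinsics, pixels), "origin" and "rotation" of the camera in the world; the wrist camera has in their place "tool_from_camera" (4x4, takes a point from camera to tool coordinates, whose origin is the TCP and whose axes are the flange's). Camera axes: x right, y up, looking along -z (the intrinsics and any distortion apply to the point x, -y, -z); pixel columns grow to the right and rows downward; lengths in m; the calibration is good to about 2 mm. A picture is of the moment at which its call begins: read the wrist's pose just before it. camera_params takes no time and is no camera call.
- arm.sign_off(): hands the job in; it is judged then, once.
The state is a dict: "clock": time; "joints": joint angles; "dq": joint speeds; "joint_efforts": joint torques, N m; "position": TCP position; "ee_rot": TCP orientation; "force": force on the tool from outside, world axes, zero at the start; "ft_torque": the same for the moment, N m; "width": opening from 0.0 (shut) to 1.0 (fully open); "gripper_force": force on a finger pad.
Only numpy, scipy, OpenCV 4.12 (cv2) and the standard library are available. Lean on these libraries where they do the work, as an engineer would, in place of code of your own. Each camera call takes 0.05 s, during which the arm holds its last target. There are 200 camera calls.

## Task

Fit the rotor on the mini-centrifuge: set it over the spindle, turn it under light pressure until its four holes drop over the four drive pins and it sits fully home and level, and let go of it. Then close the centrifuge's lid completely. Do not force the rotor down and do not drop it, and leave the yellow-lidded cup, the timer and the beaker where they stand.

Things in the scene. Friction and masses are not known exactly. Their poses are not given: they have to be found in the camera images.
- rotor: The dark 12-place rotor, loose on the bench: a disc 96 mm across, 30 mm thick, about 0.32 kg. Origin: centre of the flat underside, z up its axis. Underside: a centre bore 13.5 mm across and four drive holes 7.6 mm across, 24 mm from the axis, on its own +x, +y, -x and -y axes, all through an 8 mm plate with a hollow above it. It fits every quarter turn.
- rotor_knob (a point): Middle of the round knurled knob on the rotor's axis, 26 mm across and 26 mm tall, 43 mm above the underside (the knob reaches from 30 to 56 mm). Grip the rotor here, any way round.
- centrifuge: The white round mini-centrifuge, fast on the bench, 172 mm across; control panel in front (its own -x, 105 mm from the axis), lid hinge behind (+x). Origin: on the bench under the spindle axis, z up. Its open bowl is 111 mm across inside, the rim 84 mm above the bench; the spindle stands in the middle and turns only against a brake (slips at 0.35 N m).
- seat (a point): Centre of the spindle's flat flange (64 mm across), 50 mm above the bench: a rotor fully home has its origin here. On it stand four brass drive pins, 24 mm from the axis, a quarter turn apart, 6 mm thick, 6 mm tall, slightly tapered on top. A rotor whose holes miss them rests on their tops, 6 mm too high. This frame is fixed to the housing and does not turn with the spindle.
- post_tip (a point): Top of the centring post in the middle of the flange, 16 mm above the seat: 12 mm thick, its top 5 mm tapered to 5 mm. The frame is fixed to the housing. The spindle stops at another angle every time, not reported: feel for it (turned on the pins, within a quarter turn the rotor drops) or see the pins from above in the empty bowl.
- lid (a joint): Hinge of the clear domed lid, rad: 0 shut, 1.85 fully open; it starts open, leaning back past upright near its stop. Pushed forward it is past its balance at 1.35 rad, and below about 1.1 rad it sinks shut softly by itself. Shut, it clears the knob of a rotor that is home by 2 mm; on a rotor still resting on the pins it stops about 4 mm short.
- lid_hinge (a point): Middle of the lid's level hinge axis, 92 mm behind the spindle axis, 84 mm above the bench; its y lies along the axis, -x points to the centrifuge's front, z up. At lid angle a, a point on the lid that is d in front of and h above this point when shut is at d*cos(a) - h*sin(a) in front and d*sin(a) + h*cos(a) above.
- lid_top (a point): Centre of the lid's outer face, 92 mm in front of and 28.5 mm above the hinge axis when shut; z points out of the lid (up when shut, backwards when open). The face is flat to 56 mm from here, then rounded; the lid is 155 mm across.
- lid_lip (a point): Tip of the blue lip at the front of the lid's rim (uppermost when open), 186 mm from the hinge axis; the lip is 40 mm wide and 6 mm thick.
- specimen_cup: Specimen cup with a yellow screw lid, 60 mm across, 70 mm tall, a bystander. Origin: centre of its underside.
- timer: White lab timer standing upright, 20 x 66 x 64 mm, a bystander. Origin: centre of its underside.
- glass_beaker: Glass beaker, 66 mm across, 83 mm tall, a bystander. Origin: centre of its underside.

How it is judged:
By the outcome, as a careful person would: the job done as asked, in the order asked, and still so for the second after the job is handed in, with the robot touching nothing.
It also fails if it takes over 72 s, if anything falls off the work surface, if the arm or the gripper's body presses on something with over 40 N, if the wrist force passes 120 N, or if a joint passes its speed limit or range.

## Working session

There is one attempt and no reset: what is moved stays moved. The work goes in short steps, Python scripts to look and compute and a tool call to move; the robot and the scene stay as the last step left them, time stands still between calls to the robot, and variables do not carry over. Pictures are saved under pics/ and viewed, at most 10 in all, crops included, and the job is handed in when it is done.

Besides the shell and the picture viewer there is one more tool, called in YAML: its name, and indented under it one key for each argument. apply_moves: Moves the arm, as the interface text tells. Its arguments: {"type":"object","properties":{"commands":{"type":"array"},"newtons":{"type":"number"}},"required":["commands"]}

```bash
mkdir -p pics; cat > h.py <<'E'
import numpy as np,cv2
from cell import observe,imaging,arm
from scipy.spatial.transform import Rotation as R
def shot(n,f=None):
    s=observe(); p,d=imaging.get_image(n); c=imaging.camera_params(n)
    K=np.array(c['camera_matrix'])
    if 'origin' in c:
        o=np.array(c['origin']);Rm=np.array(c['rotation'])
        if Rm.shape!=(3,3): Rm=R.from_rotvec(Rm).as_matrix()
    else:
        T=np.array(c['tool_from_camera']);Rt=R.from_rotvec(s['ee_rot']).as_matrix()
        Rm=Rt@T[:3,:3];o=Rt@T[:3,3]+np.array(s['position'])
    if f: cv2.imwrite('pics/'+f,p[:,:,::-1])
    v,u=np.mgrid[:480,:640]
    q=np.stack([(u-K[0,2])/K[0,0]*d,-(v-K[1,2])/K[1,1]*d,-d],-1)
    W=q@Rm.T+o; W[d==0]=np.nan
    return p,d,W,K,Rm,o
E
python3 - <<'E'
from h import *
s=observe();print(s,arm.grasp_offset)
for n in ['top','scene']:
    p,d,W,K,Rm,o=shot(n,n+'1.png');np.save(n+'W.npy',W);np.save(n+'p.npy',p);print(n,o,Rm.round(2),K)
    print({k:v for k,v in imaging.camera_params(n).items() if k not in('camera_matrix','origin','rotation')})
E
```

```text
{'clock': 0.0, 'joints': array([-1.45162856,  0.43521766,  0.0249232 ,  1.5740887 , -0.01160119,
        1.13399187, -0.07510045]), 'dq': array([-0.000902  ,  0.00032929,  0.00184126,  0.00149259,  0.00160987,
        0.00057217, -0.00094407]), 'joint_efforts': array([ 4.43305216e-04, -6.67854238e+01,  9.84874964e-01, -3.14471912e+01,
       -6.07854431e-02,  4.27996670e-02,  1.61132607e-04]), 'position': array([0.13738676, 0.60919273, 0.22595094]), 'ee_rot': array([-3.47672437e-01, -3.12224091e+00,  2.45049823e-03]), 'force': array([0.24284642, 0.38851796, 0.17654188]), 'ft_torque': array([-0.006354  , -0.00925276, -0.0060271 ]), 'gripper_force': 0.0, 'width': 1.0004281456653623} 0.0188
top [0.40516932 0.04071157 1.00085709] [[-0.02  0.99 -0.12]
 [-1.   -0.02 -0.01]
 [-0.01  0.12  0.99]] [[526.06827561   0.         321.01608928]
 [  0.         526.06827561 236.85458854]
 [  0.           0.           1.        ]]
{}
scene [0.04796017 0.94053662 0.58972385] [[-0.89  0.2  -0.41]
 [-0.46 -0.38  0.81]
 [ 0.01  0.9   0.43]] [[509.88306982   0.         315.77993472]
 [  0.         509.88306982 238.13855802]
 [  0.           0.           1.        ]]
{}
```

View pics/top1.png

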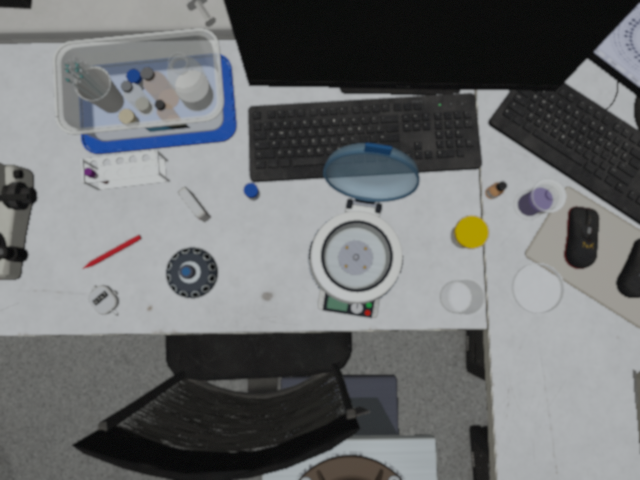

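View pics/scene1.png

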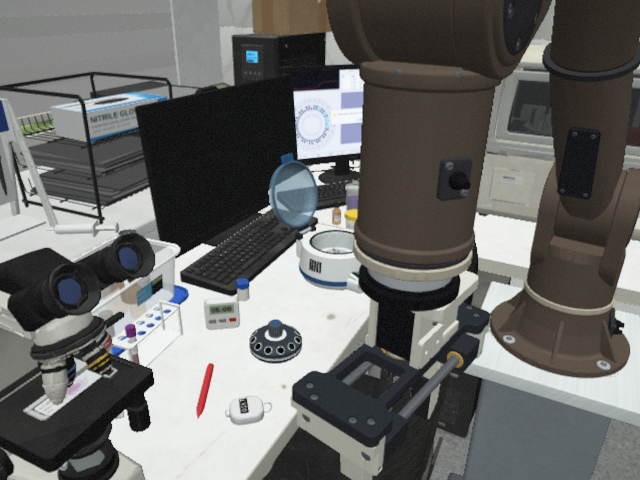

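The top view shows the rotor at (191,272), the centrifuge bowl at (356,257) with its panel at the bottom (toward the robot), and the open lid at (371,172). The timer is at (195,203), the cup at (471,232) and the beaker at (460,297). In the scene view the arm is clear of all of them.

```bash
python3 - <<'E'
from h import *
W=np.load('topW.npy');p=np.load('topp.npy')
def reg(u,v,r,z0,z1):
    A=W[v-r:v+r,u-r:u+r].reshape(-1,3);A=A[(A[:,2]>z0)&(A[:,2]<z1)];return A
print('bench',np.nanmedian(W[300:320,200:260,2]))
for nm,a in dict(knob=reg(188,271,14,.048,.07),disc=reg(191,272,34,.018,.04),rim=reg(356,257,55,.078,.09),timer=reg(195,203,25,.05,.08),cup=reg(471,232,25,.06,.08),beak=reg(460,297,30,.03,.1),lid=reg(371,172,55,.09,.35)).items():
    if len(a)<4: print(nm,len(a));continue
    xy=a[:,:2].astype(np.float32);(c,r)=cv2.minEnclosingCircle(xy)
    print(nm,len(a),'med',np.median(a,0).round(4),'circ',np.round(c,4),round(r,4),'z',a[:,2].min().round(3),a[:,2].max().round(3))
big=cv2.resize(p[150:325,270:430],None,fx=3.4,fy=3.4,interpolation=cv2.INTER_CUBIC)
cv2.imwrite('pics/c1.png',big[:,:,::-1])
E
```

```text
bench -0.0009570975335533305
knob 170 med [0.461  0.2882 0.0549] circ [0.4619 0.2895] 0.0135 z 0.049 0.063
disc 1851 med [0.46   0.2848 0.028 ] circ [0.4614 0.2896] 0.0482 z 0.018 0.04
rim 3475 med [ 0.4868 -0.0186  0.0827] circ [ 0.4914 -0.0225] 0.0911 z 0.078 0.09
timer 363 med [0.5856 0.2791 0.0623] circ [0.5874 0.2802] 0.0331 z 0.051 0.068
cup 920 med [ 0.523  -0.2231  0.0686] circ [ 0.5233 -0.2238] 0.0309 z 0.06 0.074
beak 684 med [ 0.4078 -0.2192  0.0654] circ [ 0.4083 -0.2064] 0.0333 z 0.03 0.085
lid 4556 med [ 0.6124 -0.0392  0.1506] circ [ 0.6016 -0.0369] 0.0772 z 0.09 0.264
```

View pics/c1.png

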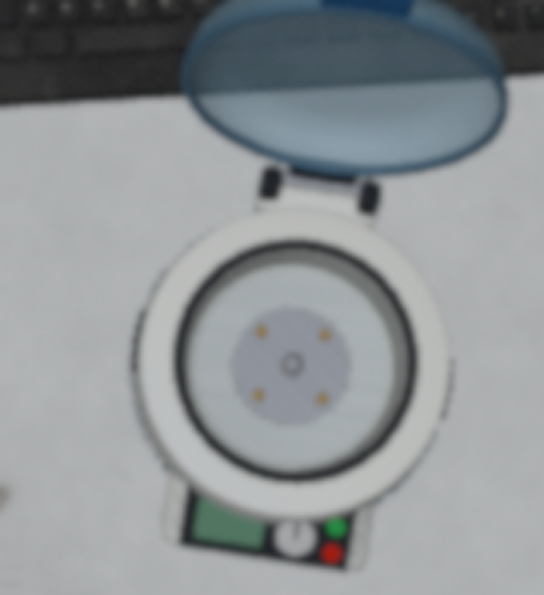

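The crop shows brass pins at crop pixels (262,332), (325,336), (258,396) and (322,399), with the post at (292,364). The hinge is at the top.

```bash
cat >> h.py <<'E'
def ray(K,Rm,o,u,v,z):
    r=Rm@np.array([(u-K[0,2])/K[0,0],-(v-K[1,2])/K[1,1],-1]);return o+r*(z-o[2])/r[2]
E
python3 - <<'E'
from h import *
p,d,W,K,Rm,o=shot('top')
f=lambda x,y,z:ray(K,Rm,o,270+(x+.5)/3.4-.5,150+(y+.5)/3.4-.5,z)
P=np.array([f(*q,.056) for q in [(262,332),(325,336),(258,396),(322,399)]]);c=P.mean(0)
print(P.round(4),c,np.degrees(np.arctan2(*(P-c)[:,1::-1].T))%90,np.hypot(*(P-c)[:,:2].T))
print('post',f(292,364,.066))
print('hinge ears',f(270,182,.084),f(370,196,.084),'lip',[f(*q,.26) for q in [(322,5),(412,14)]])
m=(W[:,:,2]>.079)&(W[:,:,2]<.09);m[:, :300]=0;m[:,410:]=0;m[:205]=0
a=W[m];n=np.hypot(*(a[:,:2]-c[:2]).T);print('rim r',np.percentile(n,[0,2,50,98,100]))
from scipy.optimize import least_squares
th=np.arctan2(a[:,1]-c[1],a[:,0]-c[0])
for q in (0,1):
    E=[]
    for t in np.arange(-3.1,3.1,.15):
        k=abs(th-t)<.075
        if k.sum()>10 and abs(t)>.5 and (q==0 or abs(t)<2.4):
            i=np.where(k)[0];E.append(a[i[np.argmin(n[i]) if q==0 else np.argmax(n[i])],:2])
    E=np.array(E);s=least_squares(lambda x:np.hypot(*(E-x[:2]).T)-x[2],[*c[:2],.06],loss='soft_l1',f_scale=.001);print('circ',s.x)
# lid plane
k=(W[:,:,2]>.12)&(W[:,:,2]<.25);k[:, :310]=0;k[:,430:]=0;k[210:]=0;k[:130]=0
L=W[k];print('lidpts',len(L),np.median(L,0))
E
```

```text
[[ 4.990e-01 -1.000e-04  5.600e-02]
 [ 4.964e-01 -3.340e-02  5.600e-02]
 [ 4.651e-01  2.800e-03  5.600e-02]
 [ 4.630e-01 -3.100e-02  5.600e-02]] [ 0.48086187 -0.01542863  0.056     ] [40.19699301 40.72067506 40.90443489 40.99511776] [0.02378799 0.0237444  0.02407552 0.02371005]
post [ 0.48094188 -0.0149883   0.066     ]
hinge ears [ 0.57455278 -0.00471144  0.084     ] [ 0.56628798 -0.05645997  0.084     ] lip [array([ 0.61804166, -0.01977761,  0.26      ]), array([ 0.61343343, -0.05788309,  0.26      ])]
rim r [0.0548015  0.05667043 0.06986473 0.28713482 0.31392679]
circ [ 0.4820837  -0.01632829  0.05668968]
circ [ 0.48245744 -0.01625305  0.07981243]
lidpts 3216 [ 0.61714774 -0.04120991  0.16442312]
```

apply_moves:
  commands:
    - [100, 0.5, -0.5, 0, 0]
    - [100, 0.5, -0.55, 0, 0]
    - [100, 0.55, -0.55, 0, 0]
    - [100, 0.55, -0.55, 0, 0]
    - [100, 0.55, -0.55, 0, 0]
    - [100, 0.55, -0.55, 0, 0]
    - [100, 0.55, -0.55, 0, 0]
    - [100, 0.55, -0.55, 0, 0]
    - [100, 0.55, -0.5, 0, 0]
    - [100, 0.55, -0.5, 0, 0]
    - [100, 0, 0, 0, 0]
    - [100, 0, 0, 0, 0]

```text
clock: 1.65
position: [0.461, 0.2891, 0.2265]
ee_rot: [-0.348, -3.121, -0.0]
force: [-0.6, 0.1, 0.0]
width: 1.0
gripper_force: 0.0
```

```bash
python3 - <<'E'
from h import *
p,d,W,K,Rm,o=shot('wrist','w1.png')
s=observe();print(s['position'],s['ee_rot'],s['joints'],s['force'])
m=(W[:,:,2]>.018)&(W[:,:,2]<.04)&(np.hypot(W[:,:,0]-.4617,W[:,:,1]-.2895)<.06);a=W[m][:,:2].astype(np.float32)
print(len(a),cv2.minEnclosingCircle(a))
m=(W[:,:,2]>.053)&(W[:,:,2]<.06)&(np.hypot(W[:,:,0]-.4617,W[:,:,1]-.2895)<.03);a=W[m][:,:2].astype(np.float32)
if len(a): print(len(a),cv2.minEnclosingCircle(a),np.median(W[m],0))
E
```

```text
[0.46060435 0.28956882 0.22651577] [-3.45675020e-01 -3.12167788e+00 -2.08202018e-04] [-0.80361024  0.30240375  0.18718893  1.78317022 -0.0642431   1.062402
  0.75683074] [-0.089944    0.78756817 -0.00625539]
5219 ((0.4582347571849823, 0.28949061036109924), 0.04797357693314552)
469 ((0.4583643674850464, 0.2892763018608093), 0.013177753426134586) [0.45797777 0.28956404 0.05521574]
```

View pics/w1.png

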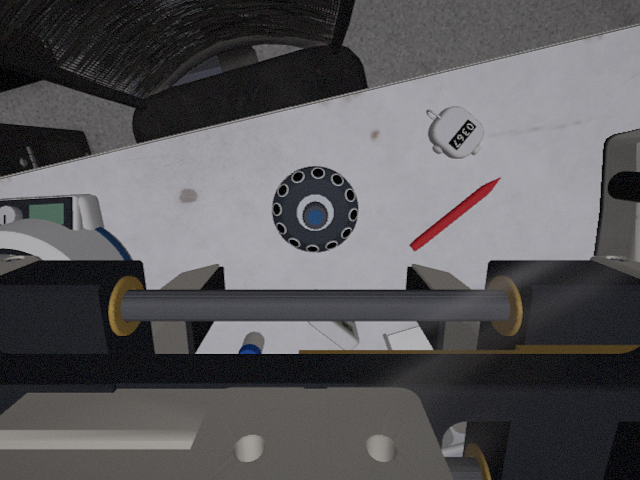

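The wrist view shows the rotor at (316,209) with its knob between the open fingers, and nothing in the way of the descent.

apply_moves:
  commands:
    - [100, 0, 0, -0.5, 0]
    - [100, 0, 0, -0.5, 0]
    - [100, 0, 0, -0.5, 0]
    - [100, 0, 0, -0.5, 0]
    - [100, 0, 0, -0.5, 0]
    - [100, 0, 0, -0.4, 0]
    - [100, 0, 0, -0.2, 0]
    - [100, 0, 0, -0.08, 0]
    - [100, 0, 0, 0, 0]
    - [100, 0, 0, 0, 0]
  newtons: 25

```text
clock: 2.95
position: [0.462, 0.2891, 0.0367]
ee_rot: [0.348, 3.121, 0.002]
force: [-0.2, -0.0, 0.9]
width: 0.999
gripper_force: 0.0
```

apply_moves:
  commands:
    - [20, 0, 0, 0, 0]
    - [10, 0, 0, 0, 0]
    - [0, 0, 0, 0, 0]
    - [0, 0, 0, 0, 0]
    - [0, 0, 0, 0, 0]
    - [0, 0, 0, 0, 0]
    - [0, 0, 0, 0, 0]
    - [0, 0, 0, 0, 0]
  newtons: 25

```text
clock: 3.95
position: [0.4615, 0.2887, 0.0359]
ee_rot: [-0.348, -3.122, 0.0]
force: [0.0, 0.5, -1.0]
width: 0.276
gripper_force: 25.0
```

apply_moves:
  commands:
    - [0, 0, 0, 0.2, 0]
    - [0, 0, 0, 0.5, 0]
    - [0, 0, 0, 0.6, 0]
    - [0, 0, 0, 0.6, 0]
    - [0, 0, 0, 0.4, 0]
    - [0, 0, -0.3, 0, 0]
    - [0, 0.1, -0.6, 0, 0]
    - [0, 0.1, -0.6, 0, 0]
    - [0, 0.1, -0.6, 0, 0]
    - [0, 0.02, -0.6, 0, 0]
    - [0, 0, -0.6, 0, 0]
    - [0, 0, -0.6, 0, 0]

```text
clock: 5.45
position: [0.4791, 0.052, 0.1728]
ee_rot: [-0.349, -3.12, 0.002]
force: [0.7, 0.2, -2.9]
width: 0.277
gripper_force: 25.0
```

apply_moves:
  commands:
    - [0, 0, -0.6, 0, 0]
    - [0, 0, -0.4, 0, 0]
    - [0, 0, -0.18, 0, 0]
    - [0, 0, 0, 0, 0]
    - [0, 0, 0, 0, 0]
    - [0, 0, 0, 0, 0]

```text
clock: 6.2
position: [0.4807, -0.015, 0.1738]
ee_rot: [-0.345, -3.122, -0.0]
force: [0.8, 0.2, -3.5]
width: 0.279
gripper_force: 25.0
```

```bash
python3 - <<'E'
from h import *
s=observe();print(s['position'],s['ee_rot'],s['joints'],s['force'],s['ft_torque'])
p,d,W,K,Rm,o=shot('wrist','w2.png')
p,d,W,K,Rm,o=shot('scene')
p2=shot('top')[0]
cv2.imwrite('pics/st2.png',np.hstack([cv2.resize(p[100:400,200:600],(400,300)),cv2.resize(p2[80:380,160:560],(400,300))])[:,:,::-1])
E
```

```text
[ 0.48068001 -0.01503661  0.17382159] [-3.45048301e-01 -3.12234177e+00 -4.36154733e-04] [-0.32457161  0.2593242   0.30079048  2.00244194 -0.09804257  0.89354063
  1.37897438] [ 0.79319998  0.15611887 -3.54075364] [ 0.02250204 -0.03534095  0.07754027]
```

View pics/w2.png

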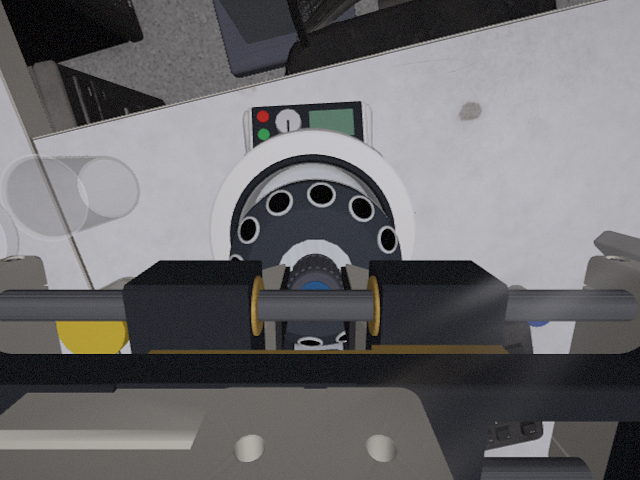

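View pics/st2.png

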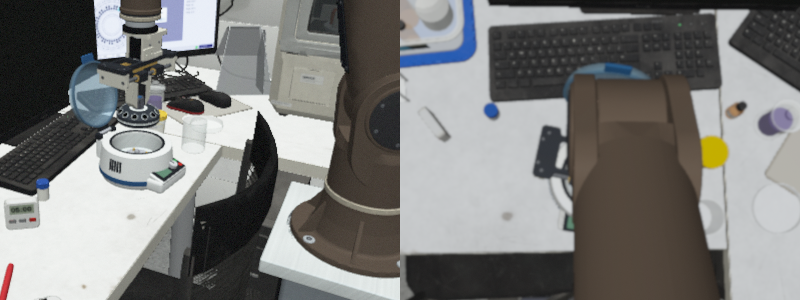

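The wrist view shows the rotor upright in the fingers over the bowl, centred at about (316,250). The scene and top views show nothing fouled. Lowering now.

apply_moves:
  commands:
    - [0, 0, 0, -0.3, 0]
    - [0, 0, 0, -0.3, 0]
    - [0, 0, 0, -0.2, 0]
    - [0, 0, 0, -0.15, 0]
    - [0, 0, 0, -0.1, 0]
    - [0, 0, 0, -0.05, 0]
    - [0, 0, 0, -0.05, 0]
    - [0, 0, 0, 0, 0]
    - [0, 0, 0, 0, 0]

```text
clock: 7.48
position: [0.4809, -0.0161, 0.1051]
ee_rot: [0.348, 3.122, 0.0]
force: [-0.4, -0.3, -3.6]
width: 0.274
gripper_force: 25.0
```

apply_moves:
  commands:
    - [0, 0, 0, -0.03, 0]
    - [0, 0, 0, -0.03, 0]
    - [0, 0, 0, -0.03, 0]
    - [0, 0, 0, -0.03, 0]
    - [0, 0, 0, 0, 0]
    - [0, 0, 0, 0, 0]

```text
clock: 8.22
position: [0.4809, -0.0162, 0.0978]
ee_rot: [0.348, 3.122, -0.0]
force: [0.6, -1.7, -3.7]
width: 0.276
gripper_force: 25.0
```

apply_moves:
  commands:
    - [0, 0, 0, -0.03, 0]
    - [0, 0, 0, -0.03, 0]
    - [0, 0, 0, -0.02, 0]
    - [0, 0, 0, -0.02, 0]
    - [0, 0, 0, 0, 0]
    - [0, 0, 0, 0, 0]

```text
clock: 8.98
position: [0.4813, -0.0165, 0.092]
ee_rot: [0.348, 3.121, -0.0]
force: [3.5, -4.8, -0.2]
width: 0.274
gripper_force: 25.0
```

apply_moves:
  commands:
    - [0, 0.01, -0.015, 0, 0]
    - [0, 0, 0, -0.01, 0]
    - [0, 0, 0, 0, 0]
    - [0, 0, 0, 0, 0]

```text
clock: 9.48
position: [0.4818, -0.0167, 0.0917]
ee_rot: [0.347, 3.121, 0.001]
force: [1.7, -1.9, 7.3]
width: 0.274
gripper_force: 25.0
```

apply_moves:
  commands:
    - [0, 0.005, -0.006, 0, 0.05]
    - [0, 0, 0, 0, 0.08]
    - [0, 0, 0, 0, 0.08]
    - [0, 0, 0, 0, 0.08]
    - [0, 0, 0, 0, 0.08]
    - [0, 0, 0, 0, 0.08]
    - [0, 0, 0, 0, 0]

```text
clock: 10.35
position: [0.4818, -0.0167, 0.0916]
ee_rot: [-0.006, 3.141, 0.002]
force: [1.3, 0.0, 6.9]
width: 0.273
gripper_force: 25.0
```

```bash
python3 -c "
from h import *
s=observe();print(s['position'],s['ee_rot'],s['force'],s['ft_torque'])"
```

```text
[ 0.48177395 -0.01668163  0.09161881] [-6.16407713e-03  3.14118588e+00  1.63081576e-03] [1.30137306 0.01599543 6.91915071] [-0.05982469 -0.05278145 -0.10345343]
```

apply_moves:
  commands:
    - [0, 0, 0, 0, 0.07]
    - [0, 0, 0, 0, 0.07]
    - [0, 0, 0, 0, 0.07]
    - [0, 0, 0, 0, 0.07]
    - [0, 0, 0, 0, 0.07]
    - [0, 0, 0, 0, 0.07]
    - [0, 0, 0, 0, 0.07]
    - [0, 0, 0, 0, 0]

```text
clock: 11.35
position: [0.4817, -0.0165, 0.0916]
ee_rot: [-0.39, 3.117, 0.002]
force: [0.1, -0.3, 7.7]
width: 0.278
gripper_force: 25.0
```

apply_moves:
  commands:
    - [0, 0, 0, 0, 0.07]
    - [0, 0, 0, 0, 0.07]
    - [0, 0, 0, 0, 0.07]
    - [0, 0, 0, 0, 0.07]
    - [0, 0, 0, 0, 0.07]
    - [0, 0, 0, 0, 0.07]
    - [0, 0, 0, 0, 0.07]
    - [0, 0, 0, 0, 0]

```text
clock: 12.35
position: [0.4812, -0.0169, 0.0908]
ee_rot: [0.768, -3.046, -0.001]
force: [1.2, 2.1, -2.6]
width: 0.272
gripper_force: 25.0
```

```bash
python3 -c "
from h import *
s=observe();print(s['position'],s['ee_rot'],s['force'],s['ft_torque'],s['joints'])
p,d,W,K,Rm,o=shot('wrist','w3.png')"
```

```text
[ 0.48122028 -0.01692946  0.09078819] [ 7.67800044e-01 -3.04553064e+00 -1.10203237e-03] [ 1.15053366  2.06367948 -2.63162679] [ 0.53586312 -0.21967173  0.03866634] [-0.13879074  0.37704322  0.08099006  2.07613656 -0.0476183   0.69097665
  2.0379844 ]
```

apply_moves:
  commands:
    - [0, 0, 0, -0.015, 0]
    - [0, 0, 0, -0.015, 0]
    - [0, 0, 0, -0.015, 0]
    - [0, 0, 0, 0, 0]
    - [0, 0, 0, 0, 0]

```text
clock: 13.02
position: [0.4816, -0.0171, 0.0884]
ee_rot: [0.767, -3.046, -0.0]
force: [1.3, 4.0, -4.1]
width: 0.276
gripper_force: 25.0
```

```bash
python3 -c "
from h import *
s=observe();print(s['position'],s['ee_rot'],s['force'],s['ft_torque'])"
```

```text
[ 0.48156685 -0.01709365  0.08836604] [ 7.67115694e-01 -3.04642124e+00 -4.71467540e-04] [ 1.27669761  3.96895984 -4.12238033] [ 1.08154291 -0.26359613  0.0539708 ]
```

apply_moves:
  commands:
    - [0, 0.003, 0.01, 0, 0]
    - [0, 0, 0, -0.01, 0]
    - [0, 0, 0, -0.01, 0]
    - [0, 0, 0, -0.01, 0]
    - [0, 0, 0, -0.01, 0]
    - [0, 0, 0, 0, 0]
    - [0, 0, 0, 0, 0]

```text
clock: 13.9
position: [0.4819, -0.0167, 0.0861]
ee_rot: [-0.767, 3.046, 0.0]
force: [0.6, 1.8, -1.6]
width: 0.275
gripper_force: 25.0
```

```bash
python3 -c "
from h import *
s=observe();print(s['position'],s['ee_rot'],s['force'],s['ft_torque'])"
```

```text
[ 0.48193517 -0.01670025  0.08609742] [-7.66856040e-01  3.04628604e+00  3.16699590e-05] [ 0.56041264  1.79708712 -1.63249485] [ 0.8739768  -0.13622427  0.07483768]
```

apply_moves:
  commands:
    - [0, 0, 0.005, -0.01, 0]
    - [0, 0, 0, 0, 0]
    - [0, 0, 0, 0, 0]
    - [0, 0, 0, 0, 0]

```text
clock: 14.4
position: [0.4822, -0.0164, 0.0858]
ee_rot: [-0.767, 3.046, -0.0]
force: [-0.3, 3.0, 6.4]
width: 0.274
gripper_force: 25.0
```

apply_moves:
  commands:
    - [35, 0, 0, 0.005, 0]
    - [45, 0, 0, 0, 0]
    - [45, 0, 0, 0, 0]
    - [45, 0, 0, 0, 0]
    - [45, 0, 0, 0.1, 0]
    - [45, 0, 0, 0.3, 0]
    - [45, 0, 0, 0.5, 0]
    - [45, 0, 0, 0.6, 0]
    - [45, 0, 0, 0.6, 0]
    - [45, 0, 0, 0, 0]

```text
clock: 15.65
position: [0.4835, -0.0165, 0.2146]
ee_rot: [-0.765, 3.041, -0.001]
force: [-0.8, -0.4, -0.7]
width: 0.45
gripper_force: 0.0
```

```bash
python3 - <<'E'
from h import *
s=observe();print(s['position'],s['ee_rot'],s['force'],s['ft_torque'],s['width'])
p,d,W,K,Rm,o=shot('wrist','w4.png')
m=(abs(W[:,:,0]-.481)<.05)&(abs(W[:,:,1]+.0155)<.05)&(W[:,:,2]>.07)&(W[:,:,2]<.083)
A=W[m];print(len(A),np.median(A,0));q=np.linalg.lstsq(np.c_[A[:,:2]-[.481,-.0155],np.ones(len(A))],A[:,2],rcond=None)[0];print('plane',q)
m=(np.hypot(W[:,:,0]-.481,W[:,:,1]+.0155)<.02)&(W[:,:,2]>.095);print('knob',m.sum(),np.percentile(W[m][:,2],[5,50,95]) if m.any() else 0)
p,d,W,K,Rm,o=shot('scene'); 
A=W[70:190,230:330].reshape(-1,3);A=A[(A[:,2]>.1)&(A[:,2]<.3)&(A[:,0]<.72)&(A[:,0]>.55)&(abs(A[:,1]+.03)<.09)]
e=np.array([np.cos(-.168),np.sin(-.168)]);r=(A[:,:2]-[.571,-.0306])@e
for z in np.arange(.1,.3,.02):
    k=abs(A[:,2]-z)<.01
    if k.sum()>5: print(z.round(2),k.sum(),np.percentile(r[k],[5,50,95]).round(3))
W=np.load('topW.npy');print('monitor front/z',W[60:100:8,370].round(3).tolist())
cv2.imwrite('pics/s4.png',p[:,:,::-1])
E
```

```text
[ 0.4835029  -0.01645015  0.21463291] [-7.65263536e-01  3.04134092e+00 -1.27321329e-03] [-0.83154461 -0.3767632  -0.67798972] [0.06690175 0.00932477 0.00357913] 0.4503135153223641
8127 [ 0.47528933 -0.01896706  0.07857928]
plane [0.00466296 0.00284344 0.07759328]
knob 903 [0.10098591 0.10518305 0.25611069]
0.16 51 [0.024 0.041 0.048]
0.18 266 [0.029 0.05  0.055]
0.2 350 [0.034 0.055 0.06 ]
0.22 277 [0.037 0.057 0.063]
0.24 143 [0.041 0.046 0.06 ]
0.26 78 [0.047 0.05  0.054]
monitor front/z [[0.816, -0.044, 0.134], [0.813, -0.046, 0.109], [0.811, -0.048, 0.08], [0.809, -0.051, 0.048], [0.811, -0.055, 0.005]]
```

View pics/w4.png

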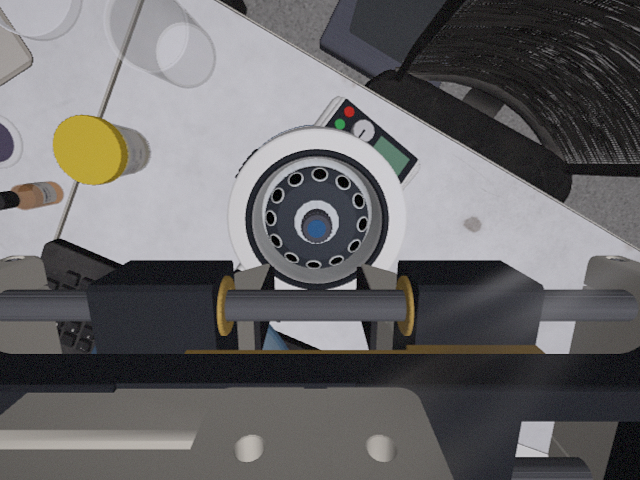

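The wrist view shows the rotor seated level in the bowl: knob top at (316,228), and depth gives z = 0.105, which matches fully home. Now I'll lift, turn back and go behind the lid with the fingers shut.

apply_moves:
  commands:
    - [30, 0, 0, 0.4, 0]
    - [10, 0, 0, 0.5, -0.2]
    - [0, 0, 0, 0.5, -0.3]
    - [0, 0, 0, 0.5, -0.3]
    - [0, 0, 0, 0.2, -0.3]
    - [0, 0, 0, 0, -0.2]
    - [0, 0.5, -0.1, 0, 0]
    - [0, 0.6, -0.1, 0, 0]
    - [0, 0.6, -0.1, 0, 0]
    - [0, 0.6, -0.1, 0, 0]
    - [0, 0.6, -0.1, 0, 0]
    - [0, 0.2, 0, 0, 0]
  newtons: 10

```text
clock: 17.25
position: [0.6686, -0.0469, 0.335]
ee_rot: [-0.247, -3.128, 0.001]
force: [-1.2, 0.8, 0.5]
width: 0.002
gripper_force: 0.0
```

apply_moves:
  commands:
    - [0, 0, 0, 0, 0]
    - [0, 0, 0, 0, 0]

```text
clock: 17.5
position: [0.6669, -0.0463, 0.3376]
ee_rot: [-0.246, -3.131, -0.0]
force: [0.0, 0.7, -0.5]
width: 0.003
gripper_force: 0.0
```

```bash
python3 - <<'E'
from h import *
s=observe();print(s['position'],s['ee_rot'],s['force'],s['joints'])
p,d,W,K,Rm,o=shot('scene');cv2.imwrite('pics/s5.png',p[20:260,160:480,::-1].repeat(2,0).repeat(2,1))
E
```

```text
[ 0.66690604 -0.04626482  0.3376014 ] [-2.45898908e-01 -3.13118163e+00 -2.93699970e-04] [ 0.01463456  0.71579261 -0.49879013] [-0.14631324  0.45295619  0.22157211  1.2856837  -0.09772983  1.41412531
  1.48296058]
```

View pics/s5.png

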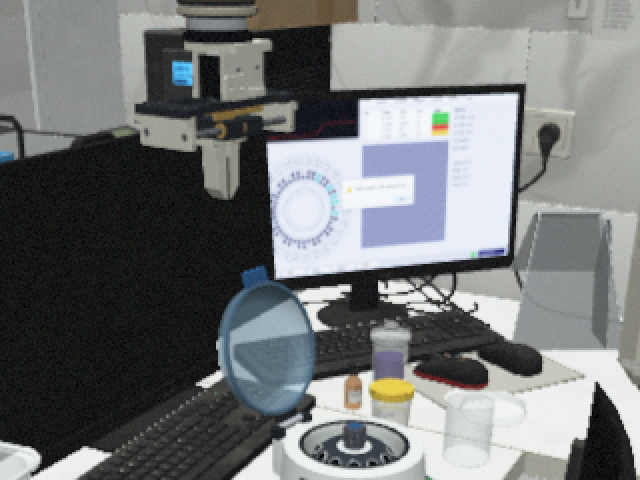

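The scene view shows the shut fingers above and behind the open lid (lip at (255,275)), clear of the monitor.

apply_moves:
  commands:
    - [0, 0, 0, -0.4, 0]
    - [0, 0, 0, -0.5, 0]
    - [0, 0, 0, -0.5, 0]
    - [0, 0, 0, -0.4, 0]
    - [0, 0, 0, 0, 0]
    - [0, -0.15, 0.02, 0, 0]
    - [0, -0.15, 0.03, 0, 0]
    - [0, -0.15, 0.02, 0, 0]
    - [0, -0.15, 0.03, 0, 0]
    - [0, -0.15, 0.02, 0, 0]
    - [0, 0, 0, 0, 0]

```text
clock: 18.92
position: [0.6217, -0.0391, 0.2297]
ee_rot: [-0.246, -3.131, -0.0]
force: [-0.4, 0.7, -0.3]
width: 0.005
gripper_force: 0.0
```

apply_moves:
  commands:
    - [0, -0.15, 0.03, 0, 0]
    - [0, -0.15, 0.02, 0, 0]
    - [0, -0.15, 0.03, 0, 0]
    - [0, -0.15, 0.02, 0, 0]
    - [0, -0.15, 0.03, 0, 0]
    - [0, -0.15, 0.02, 0, 0]
    - [0, -0.15, 0.03, 0, 0]
    - [0, -0.15, 0.02, 0, 0]
    - [0, -0.15, 0.03, 0, 0]
    - [0, -0.15, 0.02, 0, 0]
    - [0, -0.15, 0.03, 0, 0]
    - [0, 0, 0, 0, 0]

```text
clock: 20.42
position: [0.5232, -0.0223, 0.2298]
ee_rot: [-0.246, -3.132, -0.0]
force: [0.7, -0.3, -0.2]
width: 0.005
gripper_force: 0.0
```

```bash
python3 - <<'E'
from h import *
s=observe();print(s['position'],s['force'])
p,d,W,K,Rm,o=shot('scene');cv2.imwrite('pics/s6.png',p[20:260,160:480,::-1].repeat(2,0).repeat(2,1))
E
```

```text
[ 0.52317287 -0.02225532  0.22984648] [ 0.69492886 -0.34823171 -0.17627518]
```

View pics/s6.png

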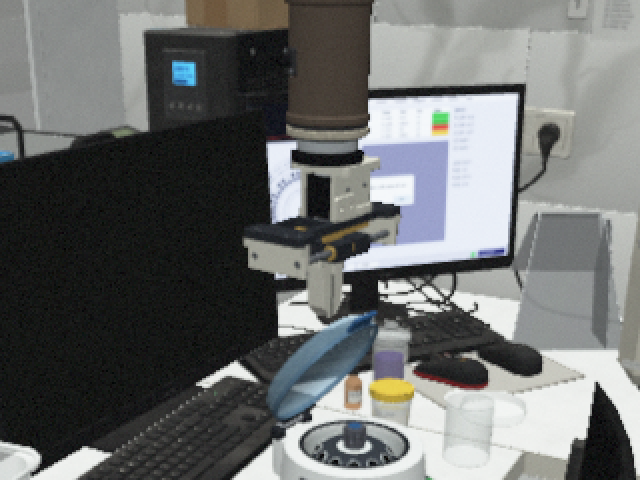

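The lid is leaning forward past its balance, with the lip at (375,318). I'll hold clear and let it sink.

apply_moves:
  commands:
    - [0, 0, 0, 0.3, 0]
    - [0, 0, 0, 0.3, 0]
    - [0, 0, 0, 0, 0]
    - [0, 0, 0, 0, 0]
    - [0, 0, 0, 0, 0]
    - [0, 0, 0, 0, 0]
    - [0, 0, 0, 0, 0]
    - [0, 0, 0, 0, 0]
    - [0, 0, 0, 0, 0]
    - [0, 0, 0, 0, 0]
    - [0, 0, 0, 0, 0]
    - [0, 0, 0, 0, 0]

```text
clock: 21.98
position: [0.5238, -0.0225, 0.2657]
ee_rot: [0.246, 3.132, 0.0]
force: [-0.5, -0.8, -0.2]
width: 0.002
gripper_force: 0.0
```

apply_moves:
  commands:
    - [0, 0, 0, 0, 0]
    - [0, 0, 0, 0, 0]
    - [0, 0, 0, 0, 0]
    - [0, 0, 0, 0, 0]
    - [0, 0, 0, 0, 0]
    - [0, 0, 0, 0, 0]
    - [0, 0, 0, 0, 0]
    - [0, 0, 0, 0, 0]
    - [0, 0, 0, 0, 0]
    - [0, 0, 0, 0, 0]
    - [0, 0, 0, 0, 0]
    - [0, 0, 0, 0, 0]

```text
clock: 23.48
position: [0.5238, -0.0225, 0.2658]
ee_rot: [0.246, 3.132, 0.0]
force: [-0.3, -0.2, 0.2]
width: 0.002
gripper_force: 0.0
```

```bash
cat > lid.py <<'E'
from h import *
s=observe();print(s['clock'],s['position'],s['force'])
for n in ['wrist','scene']:
    p,d,W,K,Rm,o=shot(n)
    e=np.array([.986,-.167]);X=W[:,:,:2]-[.481,-.0155];r=np.hypot(X[:,:,0],X[:,:,1]);k=(r<.05)&(W[:,:,2]>.09)&(W[:,:,2]<.2)
    A=W[k];x=X[k]@e
    if len(A)>20: print(n,len(A),np.median(A[:,2]),np.polyfit(x,A[:,2],1))
    cv2.imwrite('pics/l_%s.png'%n,p[:,:,::-1])
E
python3 lid.py
```

```text
23.475 [ 0.52381073 -0.02245202  0.26575867] [-0.27085558 -0.16713452  0.22277927]
wrist 9295 0.1113455961782448 [-0.00080406  0.11134594]
scene 643 0.11267823025446633 [8.74623212e-05 1.12662314e-01]
```

View pics/l_scene.png

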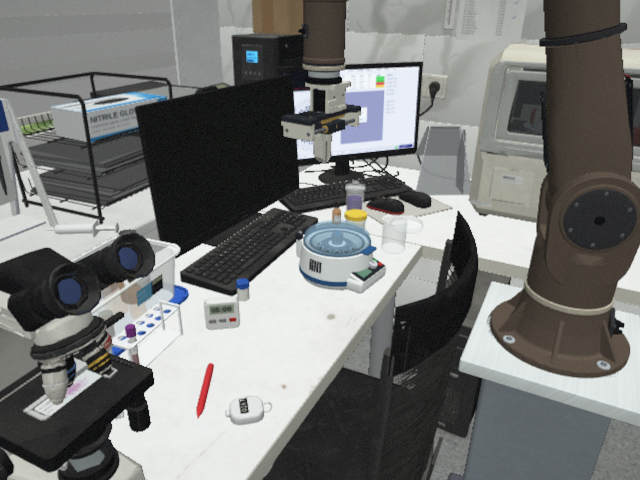

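The lid is shut flat over the rotor at (337,240). The timer, cup and beaker stand where they were, and the arm is clear.

```bash
python3 -c "
from cell import arm
print(arm.sign_off())"
```

```text
the job is handed in; nothing more can be done
None
```

The rotor is fully home and level on its drive pins and released, the lid is completely shut, the cup, timer and beaker were left where they stood, and the job was handed in at about 23.5 s.

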